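# Pair the bite alarms with the receiver

### The arm

A 6-joint arm with a two-finger parallel gripper is mounted at the origin on the work surface. World frame = base frame: x ahead of the robot, y to its left, z up, the work surface at z = 0. Lengths are in m, angles in rad, forces in N, time in s.
With the tool pointing down it reaches from about 0.425 to 0.925 m from the base axis. Payload 12.5 kg.
Tool frame: the origin (TCP) lies midway between the tips of the shut fingers; the grasp point (between the pads) lies 19 mm behind it; z points along the fingers, y is the line along which they close (so a half turn about z gives the same grasp; the last joint's range is limited). The gripper opens to 85 mm and grips with 20 to 120 N. Pads are 22 mm wide; open, the fingers measure 114 mm over their backs; the gripper's body (76 mm by 85 mm) begins 54 mm behind the grasp point. The pads swing forward as they close: fully open they stand 13 mm farther back than shut.
Start: joints at [-1.267, 0.491, 1.559, -0, 1.092, -0.106], TCP at [0.249, -0.573, 0.231] pointing down, gripper open.
Joint ranges: [-3.1, 3.1], [-0.84, 2.19], [0.05, 2.79], [-1.13, 4.28], [0.06, 2.93], [-2.69, 2.69]. Speed limits (rad/s): [2.22, 2.22, 2.79, 3.14, 3.14, 3.14].

### API

Orientations are given as a rotation vector (axis times angle).
In Python, from rig import robot, vision, spotter gives the robot as it stands.
- The arm moves only by the tool carry_out, never from a script. Its argument "commands" is a list of rows, each an object of numbers: "tx", "ty", "tz": the shift along the tool's x, y, z in cm; "rx", "ry", "rz": the turn, a rotation vector about the tool's x, y, z in rad. In form: [{"tx": .., "ty": .., "tz": .., "rx": .., "ry": .., "rz": ..}, ...]. A call has 1 to 12 rows; each row is the pose to reach, as a shift and turn from the pose commanded when the call began, along the tool's axes at that moment; what a row does not reach only later rows make up. A row lasts 1/8 s, in which the tool goes at most 62.5 mm and 10.7 degrees, less where a joint would pass 70% of its speed; a pose out of reach is approached as far as the arm can. A call with a gripper value outside its range is refused whole. "grip" is the opening, from 0 (shut) to 1 (fully open), set as the call begins (left out, the last holds). The fingers move at their own pace and stop on an object; "force" is the grip in N (left out, the last holds). Time passes only in rows, so rows that repeat a pose let the fingers close. It gives the time, the measured TCP pose, the force, the opening and the grip force at its end, in the units of the state.
- robot.state(): the state, without advancing time (a new reading comes with each control period).
- vision.get_image(name): name is "side" or "top" or "wrist"; returns a dict with "image" (400x640x3 uint8, red, green, blue), "depth" (400x640 float32, m along the optical axis (not along the pixel's ray), 0 where there is no reading), "vfov" (degrees; the focal length in pixels is half the picture's height over the tangent of half this angle, whatever the lens; pixels are square), "cx", "cy" (the principal point, pixels), "R" (3x3) and "t" (3): a world point X has camera coordinates R X + t. Camera axes: x right, y down, z forward; pixel columns grow to the right and rows downward; lengths in m; the calibration is good to about 2 mm. A picture is of the moment at which its call begins.
- robot.finish_job(): hands the job in; it is judged then, once.
Trained networks look in a picture, given as the dict that the camera call returned (one of the last four; its "shot" number tells which), for a name from the list of things; names that differ only in an ending like _2 or _b are one class to them, and where a whole thing is asked for, a point or a joint stands for the part that bears it (a point fixed in the world has none). Each returns a list of dicts, best first, with "p" (0 to 1); they miss things now and then, are a little off and sometimes report something else, mostly with a low value. They report only what shows in the picture. A call takes as long as a camera call. They do not tell look-alikes from the thing itself.
- spotter.find_in(thing, picture): "extent" ([left, top, width, height] in pixels, round what is visible of it).
- spotter.trace(thing, picture): "pixels" (400x640 bool, what is visible of it) and "extent" ([left, top, width, height] in pixels, round what is visible of it).
- spotter.pinpoint(thing, picture): "uv" ([column, row] in pixels: a listed point, or the origin of a listed thing).
The state is a dict: "time": time; "qpos": joint angles; "dq": joint speeds; "tau": joint torques, N m; "ee_pos": TCP position; "ee_rot": TCP orientation; "contact_force": force on the tool from outside, world axes, zero at the start; "torque": the same for the moment, N m; "width": finger opening in m; "grip_force": force on a finger pad.
Only numpy, scipy, OpenCV 4.12 (cv2) and the standard library are available. Lean on these libraries where they do the work, as an engineer would, in place of code of your own. Each camera call takes 0.05 s, during which the arm holds its last target. There are 200 camera calls.

### The job

The receiver learns the bite alarms in the order in which they are switched on. With a fingertip, lightly press the power button of the grey receiver until it stays in, then likewise that of the red alarm, the green alarm and the blue alarm, in that order, leaving all four buttons in. Press gently and pick nothing up: the receiver and alarms stay lying in their wells in the case, and nothing else on the worktop is moved.

Things in the scene. Friction and masses are not known exactly. Their poses are not given: they have to be found in the camera images.
- case: Open black hard case, fixed. Base 172 x 346 mm, 44 high, grey foam (top at 40 mm) with four wells 130 x 60 mm, floors at 16 mm giving by up to 8 mm (about 1 N per mm), at y = -120, -40, 40, 120 mm: any device may lie in any well. Lid folded flat behind, to x = 264 mm, 34 high. Handle in front to x = -113 mm. Origin: centre of the base on the worktop; x to the lid, z up. Yaw up to 0.25.
- receiver: Pocket receiver, loose in its well: grey box 100 x 54 x 34 mm, white button, a row of three small lamps (red, green, blue), black stub aerial 20 mm long at the far end; 140 g. Origin: centre of the underside, 16 mm above the worktop; x along its length, away from the robot, z up. Face 50 mm above the worktop.
- red_alarm: Bite alarm, loose in its well: black body 76 x 54 x 34 mm with red button, red lamp bar across the face (1.5 mm proud) and red roller between two snag ears at the far end, brass thread at the near end, 120 mm over all; 160 g. Origin: centre of the underside, 16 mm above the worktop; x along its length, away from the robot, z up. Face 50 mm above the worktop.
- green_alarm: Bite alarm, loose in its well: black body 76 x 54 x 34 mm with green button, green lamp bar across the face (1.5 mm proud) and green roller between two snag ears at the far end, brass thread at the near end, 120 mm over all; 160 g. Origin: centre of the underside, 16 mm above the worktop; x along its length, away from the robot, z up. Face 50 mm above the worktop.
- blue_alarm: Bite alarm, loose in its well: black body 76 x 54 x 34 mm with blue button, blue lamp bar across the face (1.5 mm proud) and blue roller between two snag ears at the far end, brass thread at the near end, 120 mm over all; 160 g. Origin: centre of the underside, 16 mm above the worktop; x along its length, away from the robot, z up. Face 50 mm above the worktop.
- receiver_button_top (a point): Centre of the top of the power button of the receiver (white): a round cap 22 mm across on the device's long centre line, 10 mm nearer the robot than the device's origin; stands 7 mm proud of the face when off (57 mm above the worktop), 2 mm proud when fully in. The point moves down with the cap; device's axes.
- receiver_button (a joint): Travel of that button in m: 0 off (out), 0.005 fully in; on from 0.003. It goes straight down, needs about 2.5 N at first and 3.5 N at the bottom, where it stops (pressed harder, the device sinks into its foam), and stays at the depth to which it was pressed.
- red_alarm_button_top (a point): Centre of the top of the power button of the red alarm (red): a round cap 22 mm across on the device's long centre line, 10 mm nearer the robot than the device's origin; stands 7 mm proud of the face when off (57 mm above the worktop), 2 mm proud when fully in. The point moves down with the cap; device's axes.
- red_alarm_button (a joint): Travel of that button in m: 0 off (out), 0.005 fully in; on from 0.003. It goes straight down, needs about 2.5 N at first and 3.5 N at the bottom, where it stops (pressed harder, the device sinks into its foam), and stays at the depth to which it was pressed.
- green_alarm_button_top (a point): Centre of the top of the power button of the green alarm (green): a round cap 22 mm across on the device's long centre line, 10 mm nearer the robot than the device's origin; stands 7 mm proud of the face when off (57 mm above the worktop), 2 mm proud when fully in. The point moves down with the cap; device's axes.
- green_alarm_button (a joint): Travel of that button in m: 0 off (out), 0.005 fully in; on from 0.003. It goes straight down, needs about 2.5 N at first and 3.5 N at the bottom, where it stops (pressed harder, the device sinks into its foam), and stays at the depth to which it was pressed.
- blue_alarm_button_top (a point): Centre of the top of the power button of the blue alarm (blue): a round cap 22 mm across on the device's long centre line, 10 mm nearer the robot than the device's origin; stands 7 mm proud of the face when off (57 mm above the worktop), 2 mm proud when fully in. The point moves down with the cap; device's axes.
- blue_alarm_button (a joint): Travel of that button in m: 0 off (out), 0.005 fully in; on from 0.003. It goes straight down, needs about 2.5 N at first and 3.5 N at the bottom, where it stops (pressed harder, the device sinks into its foam), and stays at the depth to which it was pressed.
- bucket: Stainless steel lure bucket, 168 mm across the rim, 150 mm high, swing handle folded down; upright, origin under its centre. Not part of the job; loose.
- tube: Blue plastic tackle tube lying on its side, 275 mm long, 60 mm square end caps; origin under its middle, x along it. Not part of the job; loose.
- priest: Wooden priest (short club) lying on its side, 240 mm long, up to 36 mm thick, beside the tube; origin under its middle, x towards the thick end. Not part of the job; loose.
- torch: Black torch lying on its side in the open case lid, 17.5 mm above the worktop, 162 mm long, head 44 mm, a small toggle switch on top reaching 58 mm above its underside; origin under it near its middle, x towards the head. Not part of the job; loose.
- battery: Small block battery, 48 x 26 x 17 mm, lying on the foam in the open case lid 17.5 mm above the worktop; origin under its middle. Not part of the job; loose.
- spool: Spool of line lying flat in the open case lid, 17.5 mm above the worktop, 72 mm across, 30 mm high; origin under its centre. Not part of the job; loose.
Things that resemble listed ones, but are neither listed nor needed, are in the scene too. What is shaped like the receiver but orange is not meant.

How it is judged:
By the outcome, as a careful person would: the job done as asked, in the order asked, and still so for the second after the job is handed in, with the robot touching nothing.
It also fails if it takes over 51 s, if anything falls off the work surface, if the arm or the gripper's body presses on something with over 40 N, if the wrist force passes 120 N, or if a joint passes its speed limit or range.

## Working session

There is one attempt and no reset: what is moved stays moved. The work goes in short steps, Python scripts to look and compute and a tool call to move; the robot and the scene stay as the last step left them, time stands still between calls to the robot, and variables do not carry over. Pictures are saved under pics/ and viewed, at most 10 in all, crops included, and the job is handed in when it is done.

Besides the shell and the picture viewer there is one more tool, called after "Call:" as name(argument=value, ...) on one line, values as JSON. carry_out: Moves the arm, as the interface text tells. Its arguments: {"type":"object","properties":{"commands":{"type":"array","items":{"type":"object","properties":{"tx":{"type":"number"},"ty":{"type":"number"},"tz":{"type":"number"},"rx":{"type":"number"},"ry":{"type":"number"},"rz":{"type":"number"}}}},"grip":{"type":"number"},"force":{"type":"number"}},"required":["commands"]}

```bash
mkdir -p pics
cat > h.py <<'E'
import numpy as np, cv2
from rig import robot, vision, spotter
def f(p): return 200/np.tan(np.radians(p["vfov"])/2)
def world(p,uv,z=None,d=None):
    r=np.array([(uv[0]-p["cx"])/f(p),(uv[1]-p["cy"])/f(p),1.])
    R=np.array(p["R"]);t=np.array(p["t"]);o=-R.T@t;w=R.T@r
    return o+w*(d if d is not None else (z-o[2])/w[2])
def save(p,n): cv2.imwrite("pics/"+n,cv2.cvtColor(p["image"],cv2.COLOR_RGB2BGR))
E
python3 - <<'E'
from h import *
p=vision.get_image("top");save(p,"top.png");s=vision.get_image("side");save(s,"side.png")
print(-np.array(p["R"]).T@p["t"],p["R"],p["vfov"])
for n in ["receiver","red_alarm","green_alarm","blue_alarm"]:
    for q in spotter.pinpoint(n+"_button_top",p)[:3]:
        u=q["uv"];d=p["depth"][int(u[1]),int(u[0])]
        print(n,np.round(u,1),round(q["p"],2),np.round(world(p,u,z=.057),4),np.round(world(p,u,d=d),4))
st=robot.state();print(st["time"],st["ee_pos"],st["ee_rot"],st["contact_force"])
E
```

```text
[0.40886473 0.03028225 1.1803992 ] [[ 1.32861711e-04 -9.99939271e-01  1.10198434e-02]
 [-9.93656741e-01 -1.37125413e-03 -1.12447326e-01]
 [ 1.12455608e-01 -1.09350017e-02 -9.93596579e-01]] 42.29283761893499
receiver [309.5 212.4] 0.59 [0.5109 0.0254 0.057 ] [0.5112 0.0254 0.0543]
receiver [153.6 150. ] 0.56 [0.6486 0.3691 0.057 ] [0.4089 0.0303 1.1804]
receiver [422.1 307.9] 0.4 [ 0.3059 -0.2159  0.057 ] [ 0.3044 -0.2194  0.041 ]
red_alarm [415.3 214.4] 0.48 [ 0.5068 -0.2058  0.057 ] [ 0.5067 -0.2056  0.0578]
green_alarm [344.6 216.4] 0.47 [ 0.5023 -0.0512  0.057 ] [ 0.5024 -0.0513  0.0555]
blue_alarm [382.5 215.1] 0.59 [ 0.5052 -0.134   0.057 ] [ 0.5056 -0.1346  0.0527]
0.3 [ 0.24902179 -0.57317991  0.23111087] [-3.07552620e+00 -6.39157823e-01  3.44629348e-05] [-0.71323684  0.54186583 -0.19590138]
```

View pics/top.png

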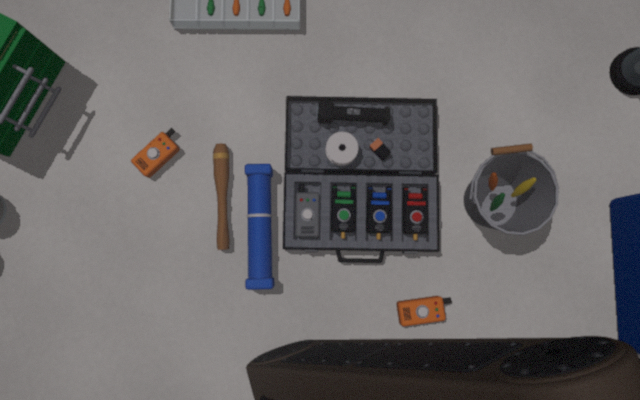

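The picture shows the case with four devices in their wells: the grey receiver at about (307,214), green at (344,215), blue at (380,215) and red at (417,216). Look-alikes for the receiver are the two orange boxes at (153,152) and (422,310). The bucket is at (515,193).

Run:
```python
from h import *
p=vision.get_image("top");im=p["image"]
c=im[170:255,280:445];cv2.imwrite("pics/crop.png",cv2.resize(c[:,:,::-1],None,fx=4.8,fy=4.8,interpolation=cv2.INTER_CUBIC))
h=cv2.cvtColor(im,cv2.COLOR_RGB2HSV).astype(int)
for n,u,m in [("rec",(307,214),(h[...,1]<60)&(h[...,2]>150)),("g",(344,216),(abs(h[...,0]-65)<20)&(h[...,1]>120)&(h[...,2]>60)),("b",(380,216),(abs(h[...,0]-110)<15)&(h[...,1]>120)&(h[...,2]>60)),("r",(417,216),((h[...,0]<10)|(h[...,0]>170))&(h[...,1]>120)&(h[...,2]>60))]:
    N,l,s,ce=cv2.connectedComponentsWithStats(m.astype(np.uint8))
    for k in range(1,N):
        if abs(ce[k][0]-u[0])<14 and abs(ce[k][1]-u[1])<28 and s[k][4]>10: print(n,s[k],np.round(ce[k],1),np.round(world(p,ce[k]+0.0,z=.057),4))
```

```text
g [337 192  14   5  68] [343.5 193.9] [ 0.5516 -0.0491  0.057 ]
g [335 199  18   5  68] [343.8 201.3] [ 0.5354 -0.0496  0.057 ]
g [340 211   8   8  53] [343.6 214.5] [ 0.5063 -0.0489  0.057 ]
b [372 192  15   7  88] [379.  194.9] [ 0.5496 -0.1269  0.057 ]
b [371 200  19   5  85] [379.3 202.2] [ 0.5336 -0.1273  0.057 ]
b [375 212  10   9  69] [379.6 215.8] [ 0.5037 -0.1275  0.057 ]
r [408 193  15   6  82] [414.9 195.5] [ 0.5484 -0.2059  0.057 ]
r [407 201  19   5  92] [415.9 203. ] [ 0.5319 -0.2077  0.057 ]
r [412 212  10   9  68] [416.6 216.4] [ 0.5024 -0.2084  0.057 ]
```

View pics/crop.png

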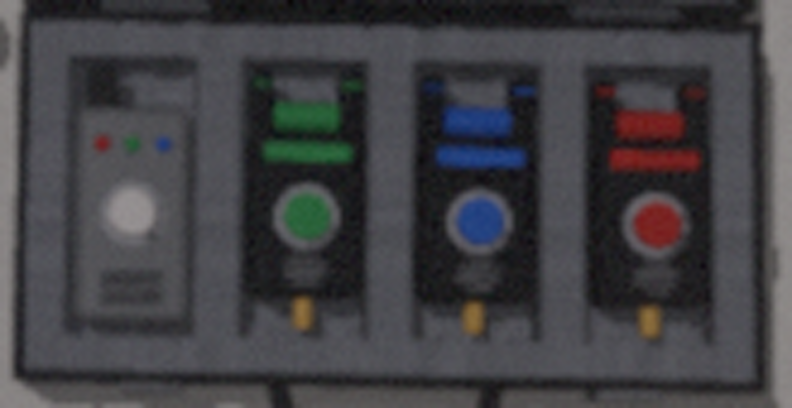

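The crop confirms the choice. Receiver: grey, white button, three lamps, at crop (132,212), full picture (307,214). Green, blue and red buttons are at crop (305,217), (480,222) and (656,226). I shut the fingers and approach above the receiver.

Call:
carry_out(commands=[{"tx":29.5,"ty":-22.4,"rz":0.2},{"tx":29.5,"ty":-22.4,"rz":0.2},{"tx":29.5,"ty":-22.4,"rz":0.2},{"tx":29.5,"ty":-22.4,"rz":0.2},{"tx":29.5,"ty":-22.4,"rz":0.2},{"tx":29.5,"ty":-22.4,"rz":0.2},{"tx":47.8,"ty":-45.0,"tz":6,"rz":0.41},{"tx":47.8,"ty":-45.0,"tz":6,"rz":0.41},{"tx":47.8,"ty":-45.0,"tz":6,"rz":0.41},{"tx":47.8,"ty":-45.0,"tz":6,"rz":0.41},{"tx":47.8,"ty":-45.0,"tz":6,"rz":0.41},{"tx":47.8,"ty":-45.0,"tz":6,"rz":0.41}], grip=0, force=20)

```text
invalid input at $.commands[0]: expected keys tx, ty, tz, rx, ry, rz
```

Run:
```python
from h import *
from scipy.spatial.transform import Rotation as Ro
st=robot.state();R=Ro.from_rotvec(st["ee_rot"]).as_matrix()
print(st["time"],st["ee_pos"],R.round(3),st["contact_force"],st["width"])
p=vision.get_image("wrist");save(p,"w1.png")
for n in ["receiver","red_alarm","green_alarm","blue_alarm"]:
    for q in spotter.pinpoint(n+"_button_top",p)[:2]:
        u=q["uv"];print(n,np.round(u,1),round(q["p"],2),np.round(world(p,u,z=.057),4),np.round(world(p,u,d=p["depth"][int(u[1]),int(u[0])]),4))
```

```text
0.35 [ 0.24901117 -0.57321968  0.23118824] [[ 0.917  0.398 -0.   ]
 [ 0.398 -0.917  0.   ]
 [ 0.    -0.    -1.   ]] [ 0.61701172 -0.30810596 -0.5989411 ] 0.08543559387470308
```

View pics/w1.png

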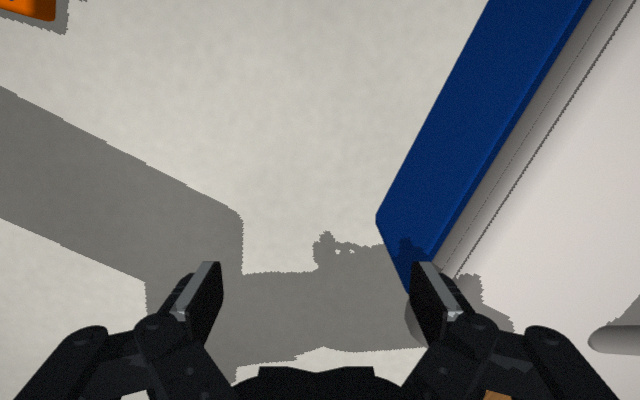

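The start view shows a blue box edge near (380,220), beside the right finger, so I check its height before moving.

Run:
```python
from h import *
p=vision.get_image("wrist")
for u in [(400,200),(440,180),(385,225),(480,60),(415,275),(205,290),(425,290)]: print(u,np.round(world(p,u,d=p["depth"][u[1],u[0]]),3))
```

```text
(400, 200) [ 0.26  -0.66   0.064]
(440, 180) [ 0.3   -0.66   0.119]
(385, 225) [ 0.229 -0.66   0.06 ]
(480, 60) [ 0.401 -0.66   0.071]
(415, 275) [ 0.271 -0.61   0.25 ]
(205, 290) [ 0.239 -0.531  0.264]
(425, 290) [ 0.272 -0.61   0.264]
```

The box's face is at y = -0.66 with its top about 0.12 m high, which is clear of the path.

Call:
carry_out(commands=[{"tx":29.5,"ty":-22.4,"tz":0,"rx":0,"ry":0,"rz":0.2},{"tx":29.5,"ty":-22.4,"tz":0,"rx":0,"ry":0,"rz":0.2},{"tx":29.5,"ty":-22.4,"tz":0,"rx":0,"ry":0,"rz":0.2},{"tx":29.5,"ty":-22.4,"tz":0,"rx":0,"ry":0,"rz":0.2},{"tx":29.5,"ty":-22.4,"tz":0,"rx":0,"ry":0,"rz":0.2},{"tx":29.5,"ty":-22.4,"tz":0,"rx":0,"ry":0,"rz":0.2},{"tx":47.8,"ty":-45,"tz":4,"rx":0,"ry":0,"rz":0.41},{"tx":47.8,"ty":-45,"tz":4,"rx":0,"ry":0,"rz":0.41},{"tx":47.8,"ty":-45,"tz":4,"rx":0,"ry":0,"rz":0.41},{"tx":47.8,"ty":-45,"tz":4,"rx":0,"ry":0,"rz":0.41},{"tx":47.8,"ty":-45,"tz":4,"rx":0,"ry":0,"rz":0.41},{"tx":47.8,"ty":-45,"tz":4,"rx":0,"ry":0,"rz":0.41}], grip=0, force=20)

```text
time: 2.15
ee_pos: [0.5084, 0.0326, 0.1908]
ee_rot: [-3.141, -0.006, 0.001]
contact_force: [0.3, -1.2, 0.2]
width: -0.0003
grip_force: 0.0
```

Run:
```python
from h import *
st=robot.state();print(st["time"],np.round(st["ee_pos"],4),st["dq"].round(3) if hasattr(st["dq"],'round') else st["dq"],st["contact_force"])
p=vision.get_image("wrist");save(p,"w2.png")
for n in ["receiver","red_alarm","green_alarm","blue_alarm"]:
    for q in spotter.pinpoint(n+"_button_top",p)[:2]:
        u=q["uv"];print(n,np.round(u,1),round(q["p"],2),np.round(world(p,u,z=.057),4),np.round(world(p,u,d=p["depth"][int(u[1]),int(u[0])]),4))
```

```text
2.15 [0.5084 0.0326 0.1908] [-0.067 -0.017  0.014 -0.011  0.005 -0.048] [ 0.29996141 -1.20856583  0.16723129]
receiver [537.8 363.4] 0.77 [ 0.3116 -0.2056  0.057 ] [ 0.2954 -0.2195  0.041 ]
receiver [319.8 188.2] 0.75 [0.5068 0.029  0.057 ] [0.5067 0.029  0.0565]
red_alarm [583.3 191.2] 0.67 [ 0.5047 -0.2035  0.057 ] [ 0.5039 -0.2057  0.0545]
green_alarm [410.3 185.8] 0.62 [ 0.5093 -0.0504  0.057 ] [ 0.509  -0.0507  0.056 ]
blue_alarm [496.7 189.2] 0.57 [ 0.5063 -0.1268  0.057 ] [ 0.5058 -0.1278  0.0553]
blue_alarm [410.3   5. ] 0.27 [ 0.6488 -0.0372  0.057 ] [ 0.6511 -0.0398  0.0467]
```

View pics/w2.png

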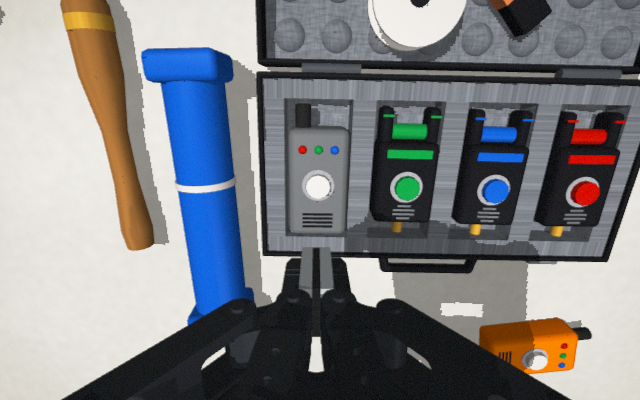

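Button centres show at (319,187), (408,188), (495,190) and (584,193), matching the networks and the top view within 2-3 mm. The commanded pose is already above the white button, so I go down.

Call:
carry_out(commands=[{"tx":0,"ty":0,"tz":6,"rx":0,"ry":0,"rz":0},{"tx":0,"ty":0,"tz":11,"rx":0,"ry":0,"rz":0},{"tx":0,"ty":0,"tz":12.5,"rx":0,"ry":0,"rz":0},{"tx":0,"ty":0,"tz":13,"rx":0,"ry":0,"rz":0},{"tx":0,"ty":0,"tz":13.4,"rx":0,"ry":0,"rz":0},{"tx":0,"ty":0,"tz":13.7,"rx":0,"ry":0,"rz":0},{"tx":0,"ty":0,"tz":13.9,"rx":0,"ry":0,"rz":0},{"tx":0,"ty":0,"tz":14.0,"rx":0,"ry":0,"rz":0},{"tx":0,"ty":0,"tz":14.0,"rx":0,"ry":0,"rz":0},{"tx":0,"ty":0,"tz":14.0,"rx":0,"ry":0,"rz":0}])

```text
time: 3.65
ee_pos: [0.5084, 0.0299, 0.0514]
ee_rot: [3.141, -0.0, 0.001]
contact_force: [2.9, -1.0, 2.1]
width: 0.0003
grip_force: 1.5
```

Call:
carry_out(commands=[{"tx":0,"ty":0,"tz":0.1,"rx":0,"ry":0,"rz":0},{"tx":0,"ty":0,"tz":0.2,"rx":0,"ry":0,"rz":0},{"tx":0,"ty":0,"tz":0.3,"rx":0,"ry":0,"rz":0},{"tx":0,"ty":0,"tz":0.35,"rx":0,"ry":0,"rz":0},{"tx":0,"ty":0,"tz":0.35,"rx":0,"ry":0,"rz":0},{"tx":0,"ty":0,"tz":0.35,"rx":0,"ry":0,"rz":0}])

```text
time: 4.4
ee_pos: [0.5083, 0.0299, 0.0479]
ee_rot: [3.141, -0.0, 0.001]
contact_force: [3.3, 0.9, 4.4]
width: 0.0
grip_force: 2.3
```

Run:
```python
from h import *
F=[]
for i in range(4):
    st=robot.state();F.append(st["contact_force"]);p=vision.get_image("wrist")
print(np.round(F,1),np.round(st["ee_pos"],4));save(p,"w3.png")
```

```text
[[ 3.3  0.9  4.4]
 [ 5.   0.2  4.6]
 [ 3.8  0.   5.3]
 [ 4.5 -0.3  4. ]] [0.5083 0.0299 0.0478]
```

View pics/w3.png

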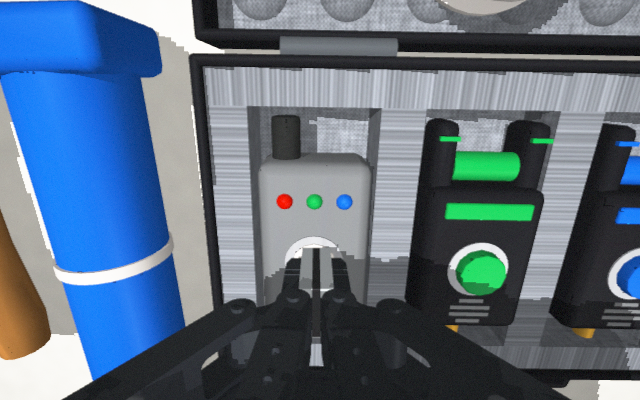

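Fz is about 4.5 N, so the receiver's cap should be bottomed. I lift straight up and go over to the red alarm, looking back at the receiver from there.

Call:
carry_out(commands=[{"tx":0,"ty":0,"tz":-1,"rx":0,"ry":0,"rz":0},{"tx":0,"ty":0,"tz":-5,"rx":0,"ry":0,"rz":0},{"tx":-0.2,"ty":6,"tz":-9,"rx":0,"ry":0,"rz":0},{"tx":-0.4,"ty":12,"tz":-9,"rx":0,"ry":0,"rz":0},{"tx":-0.4,"ty":18,"tz":-9,"rx":0,"ry":0,"rz":0},{"tx":-0.4,"ty":23.6,"tz":-9,"rx":0,"ry":0,"rz":0},{"tx":-0.4,"ty":23.6,"tz":-9,"rx":0,"ry":0,"rz":0},{"tx":-0.4,"ty":23.6,"tz":-9,"rx":0,"ry":0,"rz":0},{"tx":-0.4,"ty":23.6,"tz":-9,"rx":0,"ry":0,"rz":0}])

```text
time: 5.72
ee_pos: [0.5039, -0.2047, 0.1378]
ee_rot: [-3.141, -0.002, 0.001]
contact_force: [0.3, -0.0, 0.2]
width: -0.0001
grip_force: 0.0
```

```bash
cat > look.py <<'E'
from h import *
import sys
st=robot.state();print(st["time"],np.round(st["ee_pos"],4),np.round(st["contact_force"],1))
p=vision.get_image("wrist");save(p,sys.argv[1])
for n in ["receiver","red_alarm","green_alarm","blue_alarm"]:
    for q in spotter.pinpoint(n+"_button_top",p)[:2]:
        u=np.array(q["uv"]);c,r=int(u[0]),int(u[1])
        Z=[world(p,(i,j),d=p["depth"][j,i])[2] for i in range(max(c-3,0),min(c+4,640)) for j in range(r-3,min(r+4,400)) if p["depth"][j,i]>0]
        print(n,u.round(1),round(q["p"],2),np.round(world(p,u,z=.057),4),"z med",np.round(np.median(Z),4) if Z else None)
E
python3 look.py w4.png
```

```text
5.725 [ 0.5039 -0.2047  0.1378] [ 0.3 -0.   0.2]
red_alarm [317.5 207.5] 0.87 [ 0.5036 -0.206   0.057 ] z med 0.0563
green_alarm [101.2 200.5] 0.95 [ 0.509  -0.0502  0.057 ] z med 0.0562
blue_alarm [207. 206.] 0.94 [ 0.5048 -0.126   0.057 ] z med 0.0563
```

View pics/w4.png

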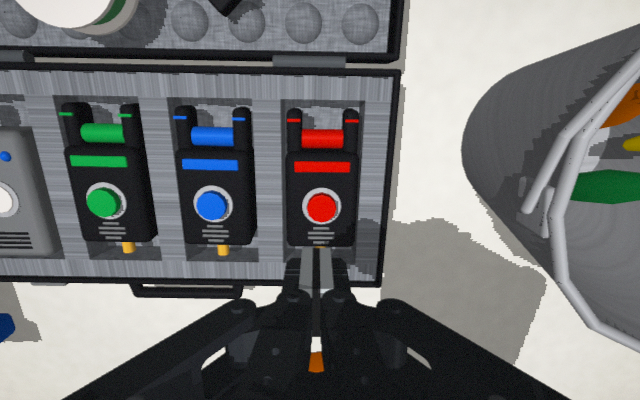

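The red button shows at (321,206), blue at (210,206) and green at (103,201). The receiver's white button is just visible at (5,200), so I check its depth before pressing red.

Run:
```python
from h import *
p=vision.get_image("wrist")
for nm,us in {"cap":[(2,200),(5,198),(5,204),(8,200)],"face":[(30,190),(32,230),(15,175),(28,210)],"redcap":[(320,205)],"redface":[(345,225)]}.items():
    print(nm,[np.round(world(p,u,d=p["depth"][u[1],u[0]]),4).tolist() for u in us])
t=vision.get_image("top")
for u in [(307,214),(306,213),(308,215),(301,226),(313,226),(301,205)]: print(np.round(world(t,u,d=t["depth"][u[1],u[0]]),4))
```

```text
cap [[0.5081, 0.0261, 0.0515], [0.5093, 0.0243, 0.0506], [0.5052, 0.0241, 0.0522], [0.508, 0.0218, 0.0513]]
face [[0.5147, 0.0064, 0.048], [0.4829, 0.0128, 0.0492], [0.5264, 0.0132, 0.0491], [0.4994, 0.0111, 0.0493]]
redcap [[0.5058, -0.2086, 0.0564]]
redface [[0.4869, -0.2279, 0.0492]]
[0.5081 0.0309 0.049 ]
[0.5102 0.033  0.05  ]
[0.5057 0.0287 0.0522]
[0.4819 0.044  0.0461]
[0.4817 0.0177 0.0501]
[0.5282 0.0441 0.0472]
```

The receiver's cap stands about 2 mm proud, so it is fully in. Now the red one.

Call:
carry_out(commands=[{"tx":0.1,"ty":0.1,"tz":5,"rx":0,"ry":0,"rz":0},{"tx":0.1,"ty":0.1,"tz":7,"rx":0,"ry":0,"rz":0},{"tx":0.1,"ty":0.1,"tz":7.8,"rx":0,"ry":0,"rz":0},{"tx":0.1,"ty":0.1,"tz":8.1,"rx":0,"ry":0,"rz":0},{"tx":0.1,"ty":0.1,"tz":8.4,"rx":0,"ry":0,"rz":0},{"tx":0.1,"ty":0.1,"tz":8.6,"rx":0,"ry":0,"rz":0},{"tx":0.1,"ty":0.1,"tz":8.8,"rx":0,"ry":0,"rz":0},{"tx":0.1,"ty":0.1,"tz":8.9,"rx":0,"ry":0,"rz":0},{"tx":0.1,"ty":0.1,"tz":9.0,"rx":0,"ry":0,"rz":0},{"tx":0.1,"ty":0.1,"tz":9.0,"rx":0,"ry":0,"rz":0},{"tx":0.1,"ty":0.1,"tz":9.0,"rx":0,"ry":0,"rz":0}])

```text
time: 7.45
ee_pos: [0.5053, -0.2072, 0.0479]
ee_rot: [3.141, -0.0, 0.001]
contact_force: [0.5, 0.4, 4.4]
width: 0.0
grip_force: 2.1
```

Fz is 4.4 N, as on the receiver. I lift and go to green.

Call:
carry_out(commands=[{"tx":0,"ty":0,"tz":-1,"rx":0,"ry":0,"rz":0},{"tx":0,"ty":0,"tz":-5,"rx":0,"ry":0,"rz":0},{"tx":0.2,"ty":-5,"tz":-9,"rx":0,"ry":0,"rz":0},{"tx":0.3,"ty":-11,"tz":-9,"rx":0,"ry":0,"rz":0},{"tx":0.3,"ty":-15.7,"tz":-9,"rx":0,"ry":0,"rz":0},{"tx":0.3,"ty":-15.7,"tz":-9,"rx":0,"ry":0,"rz":0},{"tx":0.3,"ty":-15.7,"tz":-9,"rx":0,"ry":0,"rz":0},{"tx":0.3,"ty":-15.7,"tz":-9,"rx":0,"ry":0,"rz":0}])

```text
time: 8.45
ee_pos: [0.5082, -0.0511, 0.1378]
ee_rot: [3.141, -0.002, -0.0]
contact_force: [-0.0, -0.5, -0.1]
width: 0.0
grip_force: 0.0
```

```bash
python3 look.py w5.png
```

```text
8.45 [ 0.5082 -0.0511  0.1378] [-0.  -0.5 -0.1]
receiver [204.4 203.3] 0.87 [0.5115 0.0291 0.057 ] z med 0.0511
red_alarm [524.4 211.5] 0.74 [ 0.5045 -0.2031  0.057 ] z med 0.0508
red_alarm [417.6 210.4] 0.69 [ 0.5056 -0.1253  0.057 ] z med 0.0559
green_alarm [311.7 205.9] 0.82 [ 0.5093 -0.0483  0.057 ] z med 0.056
blue_alarm [419.9 211.7] 0.82 [ 0.5045 -0.1271  0.057 ] z med 0.056
```

View pics/w5.png

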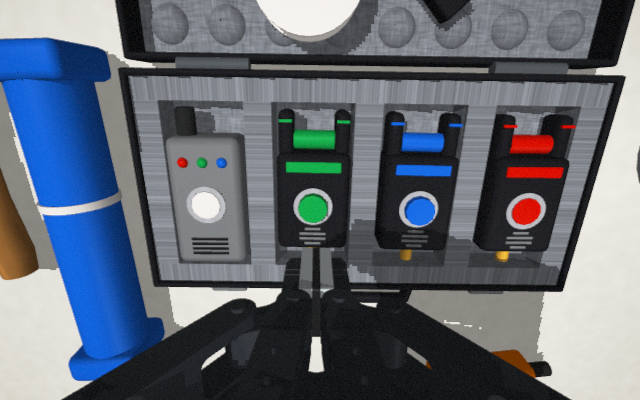

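Receiver (205,205) and red (525,211) read 51 mm high: both in. Green (313,208) and blue (418,210) are still out at 56 mm. Now green.

Call:
carry_out(commands=[{"tx":0,"ty":-0.1,"tz":5,"rx":0,"ry":0,"rz":0},{"tx":0,"ty":-0.1,"tz":7,"rx":0,"ry":0,"rz":0},{"tx":0,"ty":-0.1,"tz":7.8,"rx":0,"ry":0,"rz":0},{"tx":0,"ty":-0.1,"tz":8.1,"rx":0,"ry":0,"rz":0},{"tx":0,"ty":-0.1,"tz":8.4,"rx":0,"ry":0,"rz":0},{"tx":0,"ty":-0.1,"tz":8.6,"rx":0,"ry":0,"rz":0},{"tx":0,"ty":-0.1,"tz":8.8,"rx":0,"ry":0,"rz":0},{"tx":0,"ty":-0.1,"tz":8.9,"rx":0,"ry":0,"rz":0},{"tx":0,"ty":-0.1,"tz":9.0,"rx":0,"ry":0,"rz":0},{"tx":0,"ty":-0.1,"tz":9.0,"rx":0,"ry":0,"rz":0},{"tx":0,"ty":-0.1,"tz":9.0,"rx":0,"ry":0,"rz":0}])

```text
time: 10.07
ee_pos: [0.5083, -0.0492, 0.0479]
ee_rot: [3.141, -0.0, 0.001]
contact_force: [0.4, -2.1, 5.4]
width: -0.0001
grip_force: 2.2
```

Call:
carry_out(commands=[{"tx":0,"ty":0,"tz":-1,"rx":0,"ry":0,"rz":0},{"tx":0,"ty":0,"tz":-5,"rx":0,"ry":0,"rz":0},{"tx":-0.2,"ty":4,"tz":-9,"rx":0,"ry":0,"rz":0},{"tx":-0.3,"ty":7.8,"tz":-9,"rx":0,"ry":0,"rz":0},{"tx":-0.3,"ty":7.8,"tz":-9,"rx":0,"ry":0,"rz":0},{"tx":-0.3,"ty":7.8,"tz":-9,"rx":0,"ry":0,"rz":0},{"tx":-0.3,"ty":7.8,"tz":-9,"rx":0,"ry":0,"rz":0}])

```text
time: 10.95
ee_pos: [0.505, -0.1262, 0.1376]
ee_rot: [-3.141, -0.001, 0.001]
contact_force: [-0.3, 0.6, -0.1]
width: 0.0003
grip_force: 0.0
```

```bash
python3 look.py w6.png
```

```text
10.95 [ 0.505  -0.1262  0.1376] [-0.3  0.6 -0.1]
receiver [105.5 200.5] 0.71 [0.5103 0.025  0.057 ] z med 0.0513
receiver [423.5 205.6] 0.61 [ 0.5062 -0.2042  0.057 ] z med 0.0512
red_alarm [424.8 205.9] 0.69 [ 0.506  -0.2051  0.057 ] z med 0.0512
red_alarm [212.5 200.5] 0.45 [ 0.5102 -0.052   0.057 ] z med 0.0512
green_alarm [212.4 203. ] 0.7 [ 0.5083 -0.0517  0.057 ] z med 0.0511
blue_alarm [315.9 206. ] 0.78 [ 0.506  -0.1264  0.057 ] z med 0.0561
```

Green is in. Now blue.

Call:
carry_out(commands=[{"tx":0,"ty":0,"tz":5,"rx":0,"ry":0,"rz":0},{"tx":0,"ty":0,"tz":7,"rx":0,"ry":0,"rz":0},{"tx":0,"ty":0,"tz":7.8,"rx":0,"ry":0,"rz":0},{"tx":0,"ty":0,"tz":8.1,"rx":0,"ry":0,"rz":0},{"tx":0,"ty":0,"tz":8.4,"rx":0,"ry":0,"rz":0},{"tx":0,"ty":0,"tz":8.6,"rx":0,"ry":0,"rz":0},{"tx":0,"ty":0,"tz":8.8,"rx":0,"ry":0,"rz":0},{"tx":0,"ty":0,"tz":8.9,"rx":0,"ry":0,"rz":0},{"tx":0,"ty":0,"tz":9.0,"rx":0,"ry":0,"rz":0},{"tx":0,"ty":0,"tz":9.0,"rx":0,"ry":0,"rz":0},{"tx":0,"ty":0,"tz":9.0,"rx":0,"ry":0,"rz":0}])

```text
time: 12.58
ee_pos: [0.5053, -0.1271, 0.0479]
ee_rot: [3.141, -0.0, 0.001]
contact_force: [0.7, 1.3, 4.4]
width: 0.0004
grip_force: 2.2
```

Call:
carry_out(commands=[{"tx":0,"ty":0,"tz":-1,"rx":0,"ry":0,"rz":0},{"tx":0,"ty":0,"tz":-5,"rx":0,"ry":0,"rz":0},{"tx":0,"ty":0,"tz":-9,"rx":0,"ry":0,"rz":0},{"tx":0,"ty":0,"tz":-9,"rx":0,"ry":0,"rz":0},{"tx":0,"ty":0,"tz":-9,"rx":0,"ry":0,"rz":0},{"tx":0,"ty":0,"tz":-9,"rx":0,"ry":0,"rz":0}])

```text
time: 13.32
ee_pos: [0.5046, -0.1269, 0.1368]
ee_rot: [-3.141, 0.0, 0.003]
contact_force: [-0.2, -0.9, 0.3]
width: -0.0005
grip_force: 0.0
```

```bash
python3 look.py w7.png
```

```text
13.325 [ 0.5046 -0.1269  0.1368] [-0.2 -0.9  0.3]
receiver [102.8 200.9] 0.76 [0.51   0.0258 0.057 ] z med 0.0513
red_alarm [425.6 204.8] 0.94 [ 0.5067 -0.2061  0.057 ] z med 0.0511
green_alarm [212.3 199.8] 0.65 [ 0.5107 -0.0529  0.057 ] z med 0.0513
blue_alarm [314.  204.4] 0.57 [ 0.5071 -0.1258  0.057 ] z med 0.0512
```

View pics/w7.png

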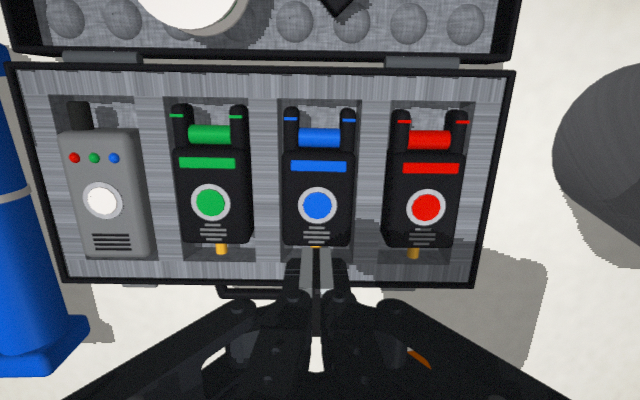

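All four caps, at (103,201), (210,202), (317,206) and (426,207), are at 51 mm and in. The devices lie in their wells and the arm is clear.

```bash
python3 -c "
from rig import robot
print(robot.finish_job())"
```

```text
the job is handed in; nothing more can be done
None
```

I pressed all four buttons in the order receiver, red, green, blue; each cap then measured about 51 mm high (fully in), and I handed the job in at 13.4 s with the arm clear.

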